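Clear the tape roll off the valet box and hold its lid open at 45 degrees

TASK

A roll of garment tape is parked on the lid post of the black valet box: slide it up off the post and lay it flat on the round cork coaster, wholly on it, with the lid still shut. Then lift the lid to 45 degrees and finish holding it there, within 5 degrees, so that the rings inside can be looked over; it falls shut if let go, so do not let go at the end. Leave the cologne bottles and the clothes brush where they stand.

Things in the scene. Friction and masses are not known exactly. Their poses are not given: they have to be found in the camera images.
- valet_box: Fixed black valet box, 140 (its x) x 180 (its y) x 85 mm high below the lid, 93 mm with it. Origin: centre of its underside. The lid's hinge runs along the box's y axis on its -x side, which looks roughly towards the robot; the far (+x) edge of the lid rises.
- lid (a joint): Angle of the lid in rad: 0 shut, grows as it opens, range 0 to 1.9. The lid is a black plate 144 x 186 x 8 mm, about 0.2 kg, that weight and a light spring (0.1 N m/rad) pull shut; it takes about 2 to 4 N at its post to lift and hold.
- lid_hinge (a point): Middle of the lid's hinge line: 70 mm towards the box's -x side from its centre, 85 mm up. With the lid shut its axes are those of the box; they turn with the lid. The lid's underside passes through this line.
- post_mid (a point): Middle of the upright satin aluminium post fixed on the lid, which serves as its handle: 16 mm diameter, 50 mm tall from the lid's top face. This point lies on its axis, 25 mm above the lid's top face; in the axes of lid_hinge it is at x +90, y 0, z +33 mm. It moves and tilts with the lid.
- roll_mid (a point): Centre (half-way up) of the roll of garment tape: cream wound ring, outer diameter 54 mm, hole 30 mm, 30 mm tall, about 45 g, rigid. It starts lying loosely over the post, on the lid, its axis upright; the post stands 20 mm out of it.
- coaster_top (a point): Centre of the top face of the fixed round cork coaster, 110 mm diameter, 6 mm thick.
- tape_roll: The roll of garment tape itself (see roll_mid); origin at the centre of its underside, 15 mm below roll_mid.
- dish: Fixed shallow blue ceramic dish, 110 mm across, 16 mm high; not used. Origin: centre of its underside. It and the coaster may have swapped places.
- tray: Fixed white ceramic tray 460 (its x) x 90 x 16 mm that carries the bottles; origin at the centre of its underside.
- clothes_brush: Loose wooden clothes brush 50 x 150 x 36 mm, bystander; origin at the centre of its underside.
- bottle1: Loose cologne bottle on the tray, bystander: 46 x 37 mm square, clear glass, 76 mm tall with cap. Origin: centre of its underside.
- bottle2: Loose cologne bottle on the tray, bystander: 50 mm round, grey glass, 92 mm tall with cap. Origin: centre of its underside.
- bottle3: Loose cologne bottle on the tray, bystander: 46 x 37 mm square, dark green glass, 108 mm tall with cap. Origin: centre of its underside.
- bottle4: Loose cologne bottle on the tray, bystander: 52 mm round, clear glass, 124 mm tall with cap. Origin: centre of its underside.
- bottle5: Loose cologne bottle on the tray, bystander: 50 x 40 mm square, dark green glass, 144 mm tall with cap. Origin: centre of its underside.
There are look-alikes about, which are no part of the job. What is shaped like the tape_roll but orange or turquoise is not meant.

How it is judged:
On the way, in this order (a step that is already met when the one before it is completed fails the run):
1. the tape roll is off the post, with the lid still shut (horizontal distance between roll_mid and post_mid above 0.05 m and value of joint lid below 0.1 rad), for 0.1 s.
2. the tape roll lies flat on the coaster, let go, with the lid shut (horizontal distance between roll_mid and coaster_top below 0.03 m and z of roll_mid in the frame of coaster_top between 0.011 and 0.019 m and contact force between tape_roll and the fingers below 0.1 N and value of joint lid below 0.1 rad and (angle between roll_mid's own z axis and vertical below 0.1 rad or angle between roll_mid's own z axis and vertical above 3.04 rad)), for 0.2 s.
3. the lid is held open at about 45 degrees (value of joint lid between 0.68 and 0.89 rad and contact force between the fingers and lid above 0.5 N), for 0.3 s.
At the end, for the whole second after the job is handed in: The program has ended with the gripper's fingers still holding the lid (contact over 0.5 N) open and still at 45 degrees (39 to 51), nothing else propping it; the tape roll lies flat and still on the coaster, its centre within 30 mm of the coaster's, not touched by the fingers (all of step 3 and horizontal distance between roll_mid and coaster_top below 0.03 m and z of roll_mid in the frame of coaster_top between 0.011 and 0.019 m and contact force between tape_roll and the fingers below 0.1 N and (angle between roll_mid's own z axis and vertical below 0.1 rad or angle between roll_mid's own z axis and vertical above 3.04 rad) and linear speed of tape_roll below 0.02 m/s and velocity of joint lid between -0.1 and 0.1 rad/s and contact force between each of tape_roll, bottle1, bottle2, bottle3, bottle4, bottle5, clothes_brush and lid below 0.05 N); the arm keeps its last pose, push and grip.
It fails at once if a bottle or the clothes brush is displaced by more than 20 mm or a bottle is tipped over (distance of any of bottle1, bottle2, bottle3, bottle4, bottle5, clothes_brush from where it was at the start of the episode above 0.02 m or angle between any of bottle1, bottle2, bottle3, bottle4, bottle5's own z axis and vertical above 0.4 rad).
It fails at once if the lid is opened before the tape roll is on the coaster (value of joint lid above 0.2 rad and horizontal distance between roll_mid and coaster_top above 0.05 m).
It also fails if it takes over 53 s, if anything falls off the work surface, if the arm or the gripper's body presses on something with over 40 N, if the wrist force passes 120 N, or if a joint passes its speed limit or range.

ROBOT

A 6-joint arm with a two-finger parallel gripper is mounted at the origin on the work surface. World frame = base frame: x ahead of the robot, y to its left, z up, the work surface at z = 0. Lengths are in m, angles in rad, forces in N, time in s.
With the tool pointing down it reaches from about 0.375 to 0.9 m from the base axis. Payload 3.1 kg.
Tool frame: the origin (TCP) lies at the centre of the arm's flange, where the gripper is bolted on; the fingertips stand 182 mm ahead of it and the grasp point (between the pads) lies 164 mm ahead of it; z points along the fingers, x is the direction in which the jaws open and shut, and the axes are right-handed (so a half turn about z gives the same grasp; the last joint's range is limited). The gripper opens to 87 mm and grips with 3 to 60 N. Pads are 19 mm wide; open, the fingers measure 117 mm over their backs; the gripper's body (75 mm by 190 mm) begins 51 mm behind the grasp point.
Start: joints at [-1.345, 0.527, 1.433, -0, 1.181, -0.178], TCP at [0.246, -0.575, 0.405] pointing down, gripper open.
Joint ranges: [-3.08, 3.08], [-0.75, 2.2], [0.22, 2.44], [-1.43, 4.57], [0, 2.65], [-2.85, 2.85]. Speed limits (rad/s): [2.79, 2.79, 3.14, 3.14, 3.14, 3.14].

INTERFACE

Orientations are given as a unit quaternion [x, y, z, w].
In Python, from rig import status, eyes, robot gives the robot as it stands. The module is installed in compiled form; this text tells all that it offers.
- The arm moves only by the tool step_arm, never from a script. Its argument "steps" is a list of rows, each a list of 7 numbers: the closure, from -1 (fully open) to 1 (shut), so that 0 is half open, then the shift along the tool's x, y, z each as a share of 0.025 m, from -1 to 1, then the turn, a rotation vector about the tool's x, y, z each as a share of 8 degrees, from -1 to 1. In form: [[jaw, dx, dy, dz, rx, ry, rz], ...]. A call has exactly 10 rows; each row shifts and turns the commanded pose from where the row before left it, along the tool's axes as they then stand; what a row does not reach is not made up. A row lasts 1/10 s, in which the tool goes at most 50 mm and 8.59 degrees, less where a joint would pass 70% of its speed; a pose out of reach is approached as far as the arm can. A call with a number of a shift or a turn outside -1 to 1 is refused whole. A call with a gripper value outside its range is refused whole. The fingers move at their own pace and stop on an object; "squeeze" is the grip in N (left out, the last holds). Time passes only in rows, so rows that do not move let the fingers close, or fill a call up. It gives the time, the measured TCP pose, the force and the opening at its end, in the units of the state.
- status.get_obs(): the state, without advancing time (a new reading comes with each control period).
- eyes.camera(name): name is "scene" or "top" or "wrist"; returns (picture, depth): 480x640x3 uint8, red, green, blue; 480x640 float32, m along the optical axis (not along the pixel's ray), 0 where there is no reading.
- eyes.camera_info(name): a dict with "K" (3x3 intrinsics, pixels), "k1" (the pictures are not rectified: a ray, as slopes to the right and down, at radius r is drawn at 1 + k1 r^2 times it, then the intrinsics apply), "R" (3x3) and "t" (3): a world point X has camera coordinates R X + t. Camera axes: x right, y down, z forward; pixel columns grow to the right and rows downward; lengths in m; the calibration is good to about 2 mm. A picture is of the moment at which its call begins: read the wrist's pose just before it. camera_info takes no time and is no camera call; for the wrist camera it gives the pose at the moment of the call.
- robot.hand_in(): hands the job in, once; it reports no verdict.
The state is a dict: "time": time; "q": joint angles; "joint_velocities": joint speeds; "joint_torque": joint torques, N m; "position": TCP position; "tool_rot": TCP orientation; "ft_force": force on the tool from outside, world axes, zero at the start; "moment": the same for the moment, N m; "grip_width": finger opening in m.
Only numpy, scipy, OpenCV 4.12 (cv2) and the standard library are available. Lean on these libraries where they do the work, as an engineer would, in place of code of your own. Each camera call takes 0.05 s, during which the arm holds its last target.

## Working session

There is one attempt and no reset: what is moved stays moved. The work goes in short steps, Python scripts to look and compute and a tool call to move; the robot and the scene stay as the last step left them, time stands still between calls to the robot, and variables do not carry over. Pictures are saved under pics/ and viewed, and the job is handed in when it is done.

Besides the shell and the picture viewer there is one more tool, called by a JSON object that holds its "method" and its "body", one argument or row to a line. step_arm: Moves the arm, as the interface text tells. Its arguments: {"type":"object","properties":{"steps":{"type":"array"},"squeeze":{"type":"number"}},"required":["steps"]}

```bash
mkdir -p pics; python3 - <<'E'
from rig import status, eyes, robot
import cv2,numpy as np
print(status.get_obs())
for n in ["scene","top","wrist"]:
    p,d=eyes.camera(n); cv2.imwrite(f"pics/{n}0.png",p[:,:,::-1]); np.save(f"pics/{n}0.npy",d)
    i=eyes.camera_info(n); print(n,i)
    np.savez(f"pics/{n}0_info.npz",**i)
E
```

```text
{'time': 0.0, 'q': array([-1.34552725e+00,  5.28480224e-01,  1.43390574e+00,  7.71991982e-06,
        1.18141145e+00, -1.78520808e-01]), 'joint_velocities': array([-6.07300525e-04,  1.27724579e-03,  1.39037721e-03, -1.35498331e-03,
       -4.01254141e-05, -2.69427918e-04]), 'joint_torque': array([ 2.44174225e-04, -4.40037918e+01, -1.76593155e+01,  6.32757484e-02,
        5.80548355e-02, -1.58522348e-04]), 'position': array([ 0.24550394, -0.57438753,  0.40376148]), 'tool_rot': array([ 8.34536354e-01, -5.50951775e-01, -7.95043009e-04, -7.63652487e-04]), 'ft_force': array([0.49590131, 0.32165832, 0.56059221]), 'moment': array([-0.02412668,  0.00935065,  0.03948966]), 'grip_width': 0.08679220938190531}
scene {'K': array([[452.60928722,   0.        , 318.45812408],
       [  0.        , 452.60928722, 230.65002174],
       [  0.        ,   0.        ,   1.        ]]), 'k1': -0.10323504665782655, 'R': array([[-0.8076747 ,  0.58957449, -0.00796883],
       [ 0.509743  ,  0.69139102, -0.51199662],
       [-0.29635057, -0.41758877, -0.8589505 ]]), 't': array([ 0.40885688, -0.25991306,  1.11205685])}
top {'K': array([[508.56987646,   0.        , 312.13609354],
       [  0.        , 508.56987646, 231.84740956],
       [  0.        ,   0.        ,   1.        ]]), 'k1': -0.02689543171574718, 'R': array([[-0.00359632, -0.99993919, -0.01042528],
       [-0.99818742,  0.00421593, -0.06003417],
       [ 0.06007447,  0.01019048, -0.99814188]]), 't': array([0.05132728, 0.53104824, 1.08058584])}
wrist {'K': array([[351.3437182 ,   0.        , 318.08376155],
       [  0.        , 351.3437182 , 240.24254375],
       [  0.        ,   0.        ,   1.        ]]), 'k1': -0.025698480198447737, 'R': array([[ 0.39227582, -0.91984633, -0.001553  ],
       [-0.89267611, -0.3810951 ,  0.24061563],
       [-0.22192125, -0.09300137, -0.97061924]]), 't': array([-0.62392601, -0.02730288,  0.38841638])}
```

View pics/scene0.png

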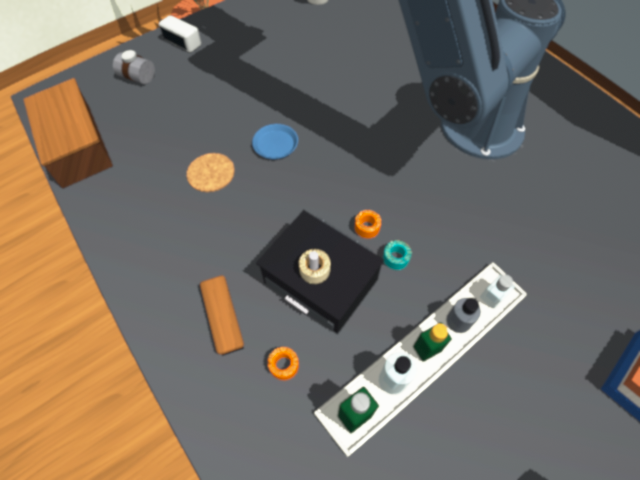

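View pics/top0.png

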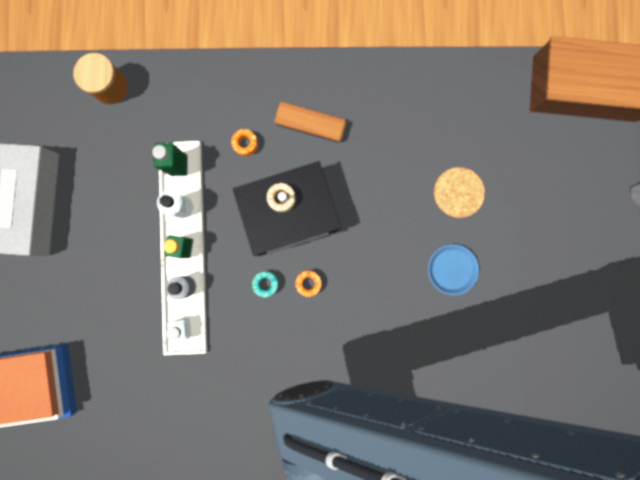

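The top view has the box at about (290,208), the roll at (281,198), the cork coaster at (459,192), the blue dish at (453,269), the brush at (310,121), and the tray with bottles on the left. I'll enlarge it and measure.

```bash
cat > h.py <<'E'
import numpy as np,cv2
def load(n,s="0"):
    i=np.load(f"pics/{n}{s}_info.npz"); return i,np.load(f"pics/{n}{s}.npy")
def ray(i,u,v):
    K=i["K"];k1=float(i["k1"])
    a=np.array([(u-K[0,2])/K[0,0],(v-K[1,2])/K[1,1]]);b=a.copy()
    for _ in range(20): b=a/(1+k1*(b@b))
    return np.array([b[0],b[1],1.])
def onz(i,u,v,z):
    d=i["R"].T@ray(i,u,v);o=-i["R"].T@i["t"]
    return o+d*(z-o[2])/d[2]
def pt(i,D,u,v):
    return i["R"].T@(ray(i,u,v)*D[int(round(v)),int(round(u))]-i["t"])
def proj(i,X):
    c=i["R"]@np.asarray(X,float)+i["t"];a=c[:2]/c[2];a=a*(1+float(i["k1"])*(a@a))
    return a*i["K"][0,0]+i["K"][:2,2]
E
python3 - <<'E'
import cv2
p=cv2.imread("pics/top0.png")
cv2.imwrite("pics/tc1.png",cv2.resize(p[90:310,200:380],None,fx=3.3,fy=2.7*1.0 if 0 else 2.7,interpolation=cv2.INTER_CUBIC) if 0 else cv2.resize(p[100:300,210:370],None,fx=3,fy=3,interpolation=cv2.INTER_CUBIC))
p=cv2.imread("pics/scene0.png")
cv2.imwrite("pics/sc1.png",cv2.resize(p[200:340,240:400],None,fx=4,fy=4,interpolation=cv2.INTER_CUBIC))
E
```

```text
(no output)
```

View pics/tc1.png

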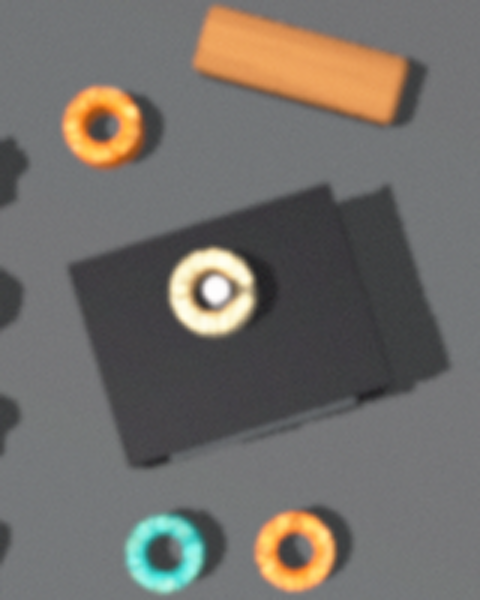

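View pics/sc1.png

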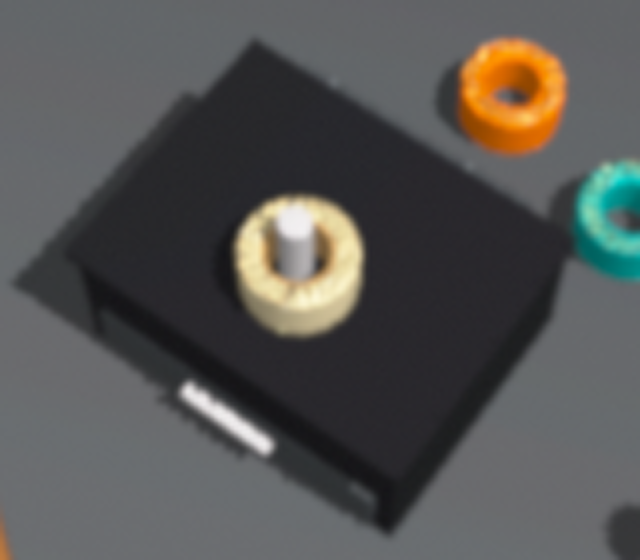

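View pics/wrist0.png

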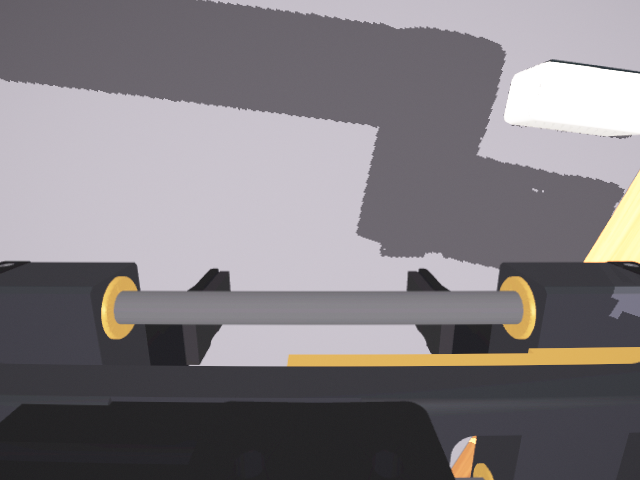

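```bash
python3 - <<'E'
from h import *
i,D=load("top"); s,Ds=load("scene")
T=lambda x,y:(210+(x+.5)/3-.5,100+(y+.5)/3-.5)
S=lambda x,y:(240+(x+.5)/4-.5,200+(y+.5)/4-.5)
print("post top",onz(i,*T(216,290),.143),onz(s,*S(294,213),.143))
print("roll top",onz(i,*T(212,291),.123),onz(s,*S(299,250),.123))
for c in [(330,184),(68,266)]: print("lid corner top",onz(i,*T(*c),.093))
for c in [(254,40),(72,258),(398,480),(570,250)]: print("lid corner sc",onz(s,*S(*c),.093))
p=cv2.imread("pics/top0.png")
hsv=cv2.cvtColor(p,cv2.COLOR_BGR2HSV)
# coaster
m=cv2.inRange(hsv,(5,80,80),(25,255,255)); m2=np.zeros_like(m); m2[155:230,425:495]=m[155:230,425:495]
M=cv2.moments(m2,True); u,v=M["m10"]/M["m00"],M["m01"]/M["m00"];print("coaster px",u,v,onz(i,u,v,.006),M["m00"])
for q in [(459,192),(281,208),(270,230),(310,121),(178,245)]: print(q,pt(i,D,*q))
ps=cv2.imread("pics/scene0.png")
h2=cv2.cvtColor(ps,cv2.COLOR_BGR2HSV);m=cv2.inRange(h2,(5,80,80),(25,255,255)); m2=np.zeros_like(m); m2[145:200,180:240]=m[145:200,180:240]
M=cv2.moments(m2,True); u,v=M["m10"]/M["m00"],M["m01"]/M["m00"];print("coaster sc",u,v,onz(s,u,v,.006),M["m00"])
for n,q,z in [("brush",(310,121),.036),("b5",(162,153),.144),("b4",(167,203),.124),("b3",(174,246),.108),("b2",(175,287),.092),("b1",(179,333),.076),("dish",(453,269),.016)]: print(n,onz(i,*q,z),)
E
```

```text
post top [0.59204991 0.10611124 0.143     ] [0.59018542 0.101535   0.143     ]
roll top [0.59402497 0.11012735 0.123     ] [0.59314211 0.10872554 0.123     ]
lid corner top [0.67015003 0.03271444 0.093     ]
lid corner top [0.61539918 0.20942727 0.093     ]
lid corner sc [ 0.53553637 -0.00899745  0.093     ]
lid corner sc [0.66985509 0.03860086 0.093     ]
lid corner sc [0.61477529 0.20928989 0.093     ]
lid corner sc [0.48590225 0.16900169 0.093     ]
coaster px 458.9044616876819 192.08923375363725 [ 0.61756357 -0.27177355  0.006     ] 2062.0
(459, 192) [ 0.61774709 -0.27196252  0.00608739]
(281, 208) [0.57165398 0.10875737 0.12381863]
(270, 230) [0.53070017 0.1330685  0.09295831]
(310, 121) [0.76904346 0.05279814 0.03471807]
(178, 245) [0.50097371 0.3161887  0.10105556]
coaster sc 210.0549229738781 172.0488948425988 [ 0.61816656 -0.27108504  0.006     ] 1493.0
brush [0.76868174 0.0527806  0.036     ]
b5 [0.67760735 0.33788793 0.144     ]
b4 [0.58264261 0.33262377 0.124     ]
b3 [0.49877453 0.32223405 0.108     ]
b2 [0.41709156 0.32378016 0.092     ]
b1 [0.32346992 0.31914107 0.076     ]
dish [ 0.45010044 -0.25279734  0.016     ]
```

{"method": "step_arm", "body": {
  "steps": [
    [-1,0,0,0,0,0,0.7],
    [-1,-0.9,-0.9,0,0,0,0],
    [-1,-1,-1,0,0,0,0],
    [-1,-1,-1,0,0,0,0],
    [-1,-1,-1,0,0,0,0],
    [-1,-1,-1,0,0,0,0],
    [-1,-1,-1,0,0,0,0],
    [-1,-1,-1,0,0,0,0],
    [-1,-1,-1,0,0,0,0],
    [-1,-1,-1,0,0,0,0]
  ],
  "squeeze": 15
}}

```text
time: 1.15
position: [0.3911, -0.2941, 0.4046]
tool_rot: [0.807, -0.591, -0.0, -0.0]
ft_force: [0.2, -0.3, -0.4]
grip_width: 0.0872
```

{"method": "step_arm", "body": {
  "steps": [
    [-1,-1,-1,0,0,0,0],
    [-1,-1,-1,0,0,0,0],
    [-1,-1,-1,0,0,0,0],
    [-1,-1,-1,0,0,0,0],
    [-1,-1,-1,0,0,0,0],
    [-1,-1,-1,0,0,0,0],
    [-1,-1,-1,0,0,0,0],
    [-1,-1,-1,0,0,0,0],
    [-1,-1,-1,0,0,0,0],
    [-1,0,0,0,0,0,0]
  ]
}}

```text
time: 2.15
position: [0.5386, -0.01, 0.4046]
tool_rot: [0.808, -0.589, 0.0, -0.001]
ft_force: [0.1, -0.3, -0.3]
grip_width: 0.087
```

{"method": "step_arm", "body": {
  "steps": [
    [-1,-1,-1,0,0,0,0],
    [-1,-1,-1,0,0,0,0],
    [-1,-1,-1,0,0,0,0],
    [-1,-0.9,-0.5,0,0,0,0],
    [-1,0,0,0.6,0,0,0],
    [-1,0,0,0.6,0,0,0],
    [-1,0,0,0,0,0,0],
    [-1,0,0,0,0,0,0],
    [-1,0,0,0,0,0,0],
    [-1,0,0,0,0,0,0]
  ]
}}

```text
time: 3.15
position: [0.5918, 0.1057, 0.3757]
tool_rot: [0.806, -0.591, 0.001, -0.0]
ft_force: [-0.3, 0.5, 0.2]
grip_width: 0.0869
```

```bash
cat > snap.py <<'E'
import sys,numpy as np,cv2
from rig import status,eyes
s=sys.argv[1]
for n in sys.argv[2:]:
    i=eyes.camera_info(n); p,d=eyes.camera(n)
    cv2.imwrite(f"pics/{n}{s}.png",p[:,:,::-1]); np.save(f"pics/{n}{s}.npy",d); np.savez(f"pics/{n}{s}_info.npz",**i)
o=status.get_obs();print({k:np.round(v,4) for k,v in o.items()})
E
python3 snap.py 1 wrist top
```

```text
{'time': np.float64(3.25), 'q': array([-0.0086,  0.5291,  1.5251,  0.    ,  1.0861,  1.2565]), 'joint_velocities': array([ 0.0016,  0.003 ,  0.0035,  0.0018, -0.0008, -0.0004]), 'joint_torque': array([-3.09000e-02, -4.27288e+01, -1.64074e+01,  5.05000e-02,
       -6.55000e-02, -3.00000e-04]), 'position': array([0.5917, 0.1059, 0.3755]), 'tool_rot': array([ 8.065e-01, -5.912e-01,  5.000e-04, -4.000e-04]), 'ft_force': array([-0.3541, -0.2219,  0.3951]), 'moment': array([-0.0144,  0.011 , -0.    ]), 'grip_width': np.float64(0.0868)}
```

View pics/wrist1.png

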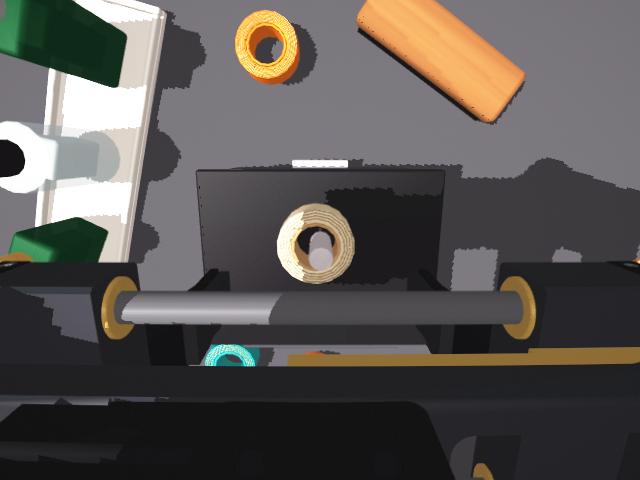

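```bash
python3 - <<'E'
import cv2
p=cv2.imread("pics/wrist1.png")
cv2.imwrite("pics/wc1.png",cv2.resize(p[150:300,190:450],None,fx=3,fy=3,interpolation=cv2.INTER_CUBIC))
E
```

```text
(no output)
```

View pics/wc1.png

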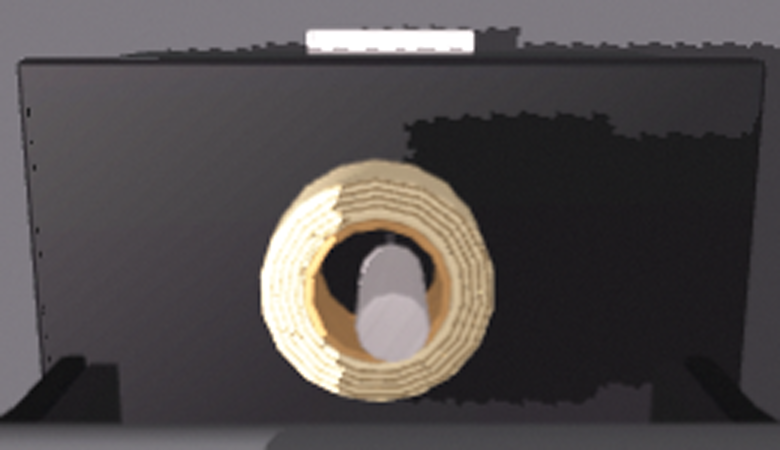

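```bash
python3 - <<'E'
from h import *
i,D=load("wrist","1")
W=lambda x,y:(190+(x+.5)/3-.5,150+(y+.5)/3-.5)
r=onz(i,*W(379,293),.123);p=onz(i,*W(393,328),.143)
a=onz(i,*W(21,61),.093);b=onz(i,*W(763,61),.093)
print(r,p,a,b,np.arctan2(b[0]-a[0],a[1]-b[1]),np.hypot(*(a-b)[:2]))
print(pt(i,D,316,212+0),pt(i,D,*W(550,100)))
# lid mid in box axes -> post estimate
yaw=np.arctan2(b[0]-a[0],a[1]-b[1]); bx=np.array([np.cos(yaw),np.sin(yaw)])
print("post from lid edge",((a+b)/2)[:2]-bx*.054)
tx=np.array([.301,-.9537]);ty=np.array([-.9537,-.301])
for n,g in(("roll",r),("post",p)):
    d=g[:2]-np.array([.5917,.1059]);print(n,d@tx,d@ty)
E
```

```text
[0.59555427 0.10857404 0.123     ] [0.59434286 0.10501925 0.143     ] [0.61756728 0.20726666 0.093     ] [0.67198799 0.03430166 0.093     ] 0.30482800848201935 0.181324309517251
[0.61840816 0.11574047 0.12070855] [0.6472743  0.08068794 0.09187102]
post from lid edge [0.59326711 0.10457719]
roll -0.001390098859060792 -0.0044807038495225495
post 0.0016354693624353323 -0.0022553919872746603
```

{"method": "step_arm", "body": {
  "steps": [
    [-1,-0.06,-0.16,0.4,0,0,0],
    [-1,0,0,0.8,0,0,0],
    [-1,0,0,0.8,0,0,0],
    [-1,0,0,0.8,0,0,0],
    [-1,0,0,0.6,0,0,0],
    [-1,0,0,0.4,0,0,0],
    [-1,0,0,0,0,0,0],
    [-1,0,0,0,0,0,0],
    [-0.1,0,0,0,0,0,0],
    [-0.1,0,0,0,0,0,0]
  ]
}}

```text
time: 4.25
position: [0.5952, 0.1088, 0.2807]
tool_rot: [0.807, -0.591, 0.001, -0.001]
ft_force: [0.4, -1.1, 0.1]
grip_width: 0.0773
```

{"method": "step_arm", "body": {
  "steps": [
    [1,0,0,0,0,0,0],
    [1,0,0,0,0,0,0],
    [1,0,0,0,0,0,0],
    [1,0,0,0,0,0,0],
    [1,0,0,0,0,0,0],
    [1,0,0,0,0,0,0],
    [1,0,0,0,0,0,0],
    [1,0,0,0,0,0,0],
    [1,0,0,0,0,0,0],
    [1,0,0,0,0,0,0]
  ]
}}

```text
time: 5.25
position: [0.5949, 0.1088, 0.2798]
tool_rot: [0.807, -0.591, 0.0, -0.0]
ft_force: [0.6, 0.1, 1.9]
grip_width: 0.0533
```

```bash
python3 snap.py 2 wrist; python3 - <<'E'
import cv2
p=cv2.imread("pics/wrist2.png")
cv2.imwrite("pics/wc2.png",cv2.resize(p[170:400,170:470],None,fx=2.5,fy=2.5,interpolation=cv2.INTER_CUBIC))
E
```

```text
{'time': np.float64(5.3), 'q': array([-0.0037,  0.6621,  1.5881,  0.    ,  0.8912,  1.261 ]), 'joint_velocities': array([ 0.0013, -0.0011,  0.0021,  0.0009,  0.0007, -0.0016]), 'joint_torque': array([-1.67000e-02, -4.42252e+01, -1.26543e+01,  6.25000e-02,
       -6.29000e-02, -4.30000e-03]), 'position': array([0.595 , 0.1088, 0.2798]), 'tool_rot': array([ 8.066e-01, -5.911e-01,  1.000e-04, -1.000e-04]), 'ft_force': array([0.4002, 0.246 , 2.2817]), 'moment': array([-0.029 ,  0.0175, -0.0216]), 'grip_width': np.float64(0.0531)}
```

View pics/wc2.png

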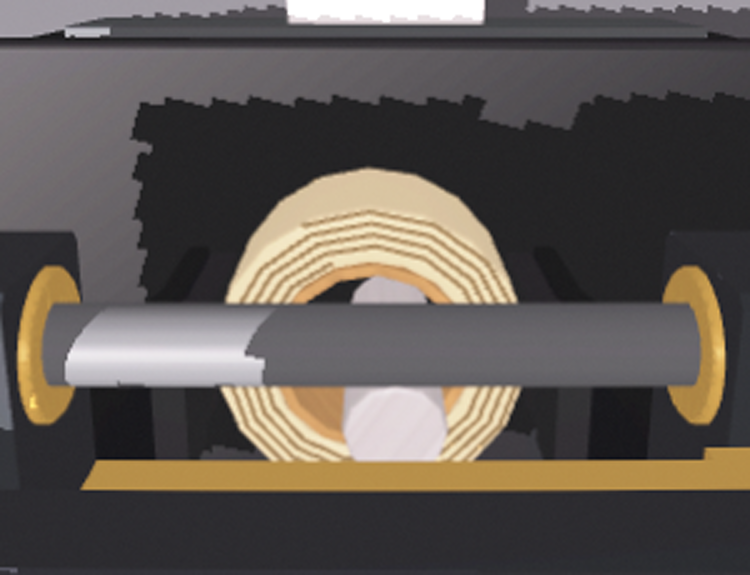

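{"method": "step_arm", "body": {
  "steps": [
    [1,0,0,-0.1,0,0,0],
    [1,0.12,0.08,-0.1,0,0,0],
    [1,0,0,-0.2,0,0,0],
    [1,0,0,-0.3,0,0,0],
    [1,0,0,-0.4,0,0,0],
    [1,0,0,-0.5,0,0,0],
    [1,0,0,-0.6,0,0,0],
    [1,0,0,-0.6,0,0,0],
    [1,0,0,-0.6,0,0,0],
    [1,0,0,0,0,0,0]
  ]
}}

```text
time: 6.3
position: [0.5947, 0.1055, 0.3681]
tool_rot: [0.807, -0.591, 0.003, -0.002]
ft_force: [0.4, 0.3, -0.2]
grip_width: 0.0528
```

```bash
python3 snap.py 3 wrist scene
```

```text
{'time': np.float64(6.4), 'q': array([-0.0095,  0.5438,  1.5293,  0.    ,  1.0671,  1.2552]), 'joint_velocities': array([-0.002 ,  0.0224,  0.0196, -0.0008, -0.0011, -0.0009]), 'joint_torque': array([ 9.10000e-03, -4.43030e+01, -1.67548e+01,  5.44000e-02,
       -9.81000e-02,  8.00000e-04]), 'position': array([0.5938, 0.1054, 0.3655]), 'tool_rot': array([ 8.066e-01, -5.910e-01,  5.000e-04, -4.000e-04]), 'ft_force': array([ 1.0004, -1.0641, -0.4733]), 'moment': array([-0.0283,  0.0274,  0.0093]), 'grip_width': np.float64(0.0531)}
```

View pics/wrist3.png

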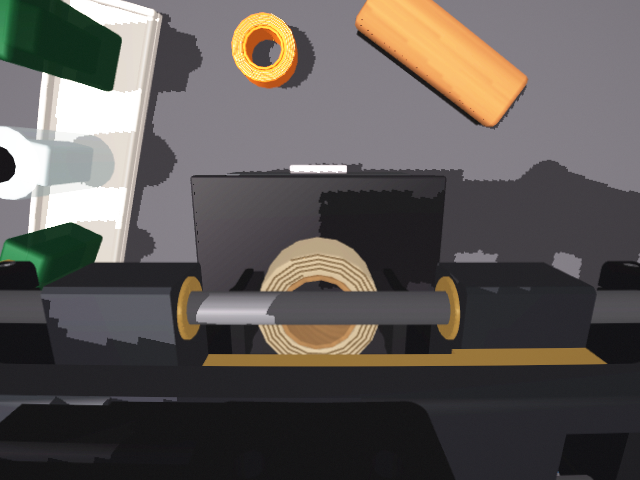

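View pics/scene3.png

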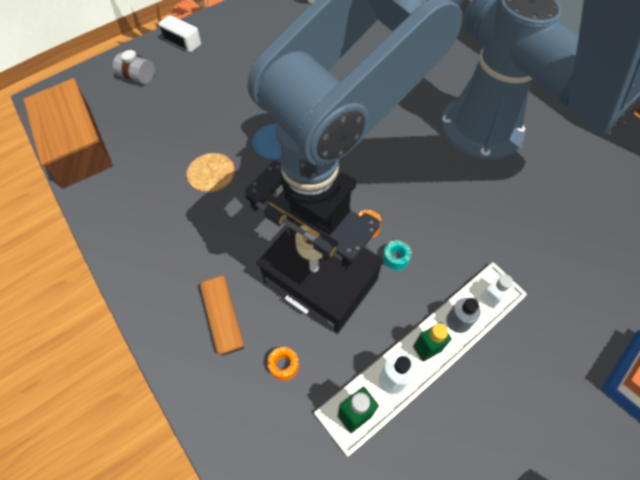

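{"method": "step_arm", "body": {
  "steps": [
    [1,0.5,0.1,0,0,0,0],
    [1,1,0.2,0,0,0,0],
    [1,1,0.2,0,0,0,0],
    [1,1,0.3,0,0,0,0],
    [1,1,0.3,0,0,0,0],
    [1,1,0.3,0,0,0,0],
    [1,1,0.3,0,0,0,0],
    [1,1,0.3,0,0,0,0],
    [1,1,0.3,0,0,0,0],
    [1,1,0.3,0,0,0,0]
  ]
}}

```text
time: 7.4
position: [0.6029, -0.1426, 0.3636]
tool_rot: [0.806, -0.591, -0.001, 0.0]
ft_force: [-0.4, 0.0, -1.3]
grip_width: 0.0533
```

{"method": "step_arm", "body": {
  "steps": [
    [1,1,0.2,0,0,0,0],
    [1,1,0.2,0,0,0,0],
    [1,1,0.2,0.2,0,0,0],
    [1,1,0.2,0.5,0,0,0],
    [1,1,0.2,0.8,0,0,0],
    [1,0.2,0,0.9,0,0,0],
    [1,0,0,1,0,0,0],
    [1,0,0,1,0,0,0],
    [1,0,0,0,0,0,0],
    [1,0,0,0,0,0,0]
  ]
}}

```text
time: 8.4
position: [0.6183, -0.2727, 0.2538]
tool_rot: [0.807, -0.591, -0.001, 0.0]
ft_force: [0.2, 0.3, 0.4]
grip_width: 0.0531
```

```bash
python3 snap.py 4 top wrist
```

```text
{'time': np.float64(8.5), 'q': array([-5.7980e-01,  7.7130e-01,  1.4045e+00, -1.0000e-04,  9.6360e-01,
        6.8510e-01]), 'joint_velocities': array([ 0.005 , -0.0142, -0.0052,  0.0006, -0.0007,  0.0013]), 'joint_torque': array([-1.07800e-01, -5.00169e+01, -1.40069e+01,  5.95000e-02,
        1.49000e-02, -2.60000e-03]), 'position': array([ 0.6192, -0.2728,  0.2559]), 'tool_rot': array([ 0.8066, -0.5911,  0.0011, -0.    ]), 'ft_force': array([ 0.9649,  0.2314, -0.3578]), 'moment': array([-0.0396,  0.006 ,  0.0453]), 'grip_width': np.float64(0.0532)}
```

View pics/wrist4.png

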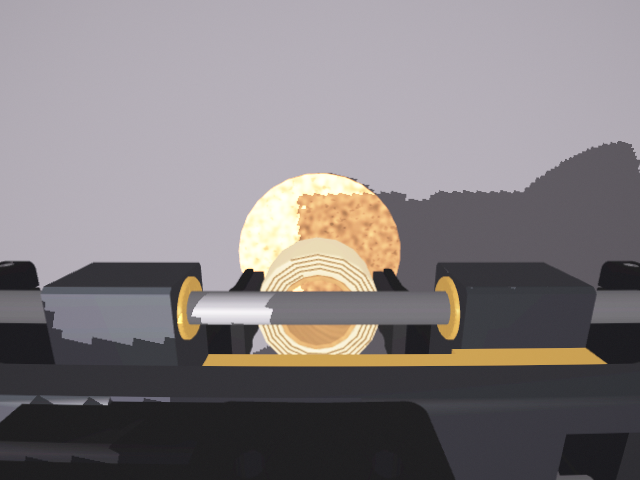

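{"method": "step_arm", "body": {
  "steps": [
    [1,0,0,0.5,0,0,0],
    [1,0,0,0.7,0,0,0],
    [1,0,0,0.6,0,0,0],
    [1,0,0,0.3,0,0,0],
    [1,0,0,0.2,0,0,0],
    [1,0,0,0.1,0,0,0],
    [1,0,0,0,0,0,0],
    [1,0,0,0,0,0,0],
    [1,0,0,0,0,0,0],
    [1,0,0,0,0,0,0]
  ]
}}

```text
time: 9.5
position: [0.6189, -0.2723, 0.1953]
tool_rot: [0.807, -0.591, 0.0, -0.0]
ft_force: [0.2, -0.3, -0.5]
grip_width: 0.0534
```

```bash
python3 snap.py 5 wrist
```

```text
{'time': np.float64(9.55), 'q': array([-0.5793,  0.8551,  1.4243,  0.    ,  0.8614,  0.6854]), 'joint_velocities': array([-0.0013,  0.0009,  0.002 , -0.0005,  0.0007,  0.0003]), 'joint_torque': array([-1.80000e-03, -5.22097e+01, -1.25610e+01,  6.21000e-02,
       -2.27000e-02, -0.00000e+00]), 'position': array([ 0.6189, -0.2723,  0.1952]), 'tool_rot': array([ 8.066e-01, -5.911e-01,  4.000e-04, -0.000e+00]), 'ft_force': array([ 0.0554, -0.1397, -0.5905]), 'moment': array([0.0748, 0.0409, 0.0201]), 'grip_width': np.float64(0.0531)}
```

View pics/wrist5.png

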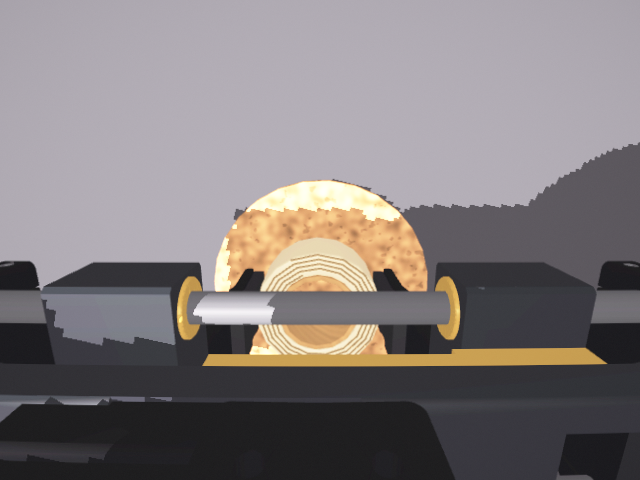

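{"method": "step_arm", "body": {
  "steps": [
    [1,0,0,0.08,0,0,0],
    [1,0,0,0,0,0,0],
    [1,0,0,0,0,0,0],
    [-0.4,0,0,0,0,0,0],
    [-0.7,0,0,0,0,0,0],
    [-0.8,0,0,0,0,0,0],
    [-0.8,0,0,0,0,0,0],
    [-0.8,0,0,0,0,0,0],
    [-0.8,0,0,-0.2,0,0,0],
    [-0.8,0,0,-0.4,0,0,0]
  ]
}}

```text
time: 10.55
position: [0.6185, -0.272, 0.2074]
tool_rot: [0.807, -0.591, -0.001, 0.0]
ft_force: [0.1, 0.2, 0.5]
grip_width: 0.0777
```

{"method": "step_arm", "body": {
  "steps": [
    [-0.8,0,0,-0.6,0,0,0],
    [-0.8,0,0,-1,0,0,0],
    [-0.8,0,0,-1,0,0,0],
    [-0.8,0,0,-1,0,0,0],
    [-0.8,0,0,-1,0,0,0],
    [-0.8,0,0,-1,0,0,0],
    [-0.8,0,0,-1,0,0,0],
    [-0.8,0,0,-0.6,0,0,0],
    [-0.8,-0.5,-0.1,0,0,0,0],
    [-0.8,-0.5,-0.1,0,0,0,0]
  ]
}}

```text
time: 11.55
position: [0.6154, -0.2459, 0.3876]
tool_rot: [0.806, -0.591, -0.0, -0.0]
ft_force: [-0.6, 0.5, -1.7]
grip_width: 0.0783
```

```bash
python3 snap.py 6 wrist top scene
```

```text
{'time': np.float64(11.7), 'q': array([-5.4720e-01,  5.9900e-01,  1.3492e+00,  1.0000e-04,  1.1973e+00,
        7.1560e-01]), 'joint_velocities': array([-0.0146,  0.0098, -0.0257, -0.01  , -0.007 , -0.0025]), 'joint_torque': array([ 4.09200e-01, -4.80419e+01, -1.78544e+01,  1.36700e-01,
        4.03000e-02,  1.62000e-02]), 'position': array([ 0.6155, -0.245 ,  0.3861]), 'tool_rot': array([ 8.072e-01, -5.903e-01, -2.000e-03,  1.000e-04]), 'ft_force': array([ 0.1815, -0.2805, -0.4306]), 'moment': array([ 0.0472, -0.0267, -0.0108]), 'grip_width': np.float64(0.0783)}
```

View pics/wrist6.png

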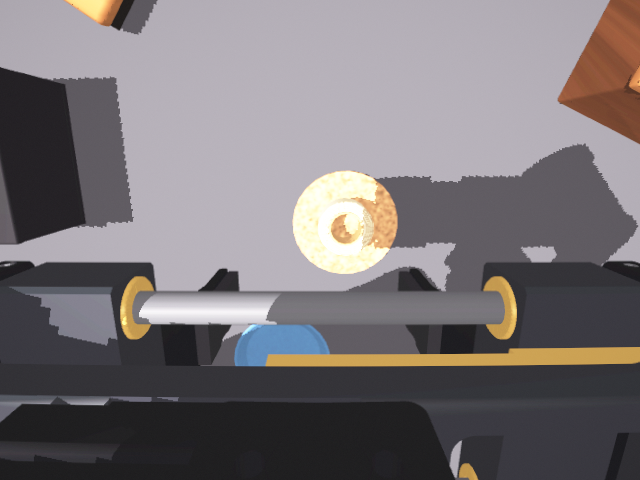

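View pics/scene6.png

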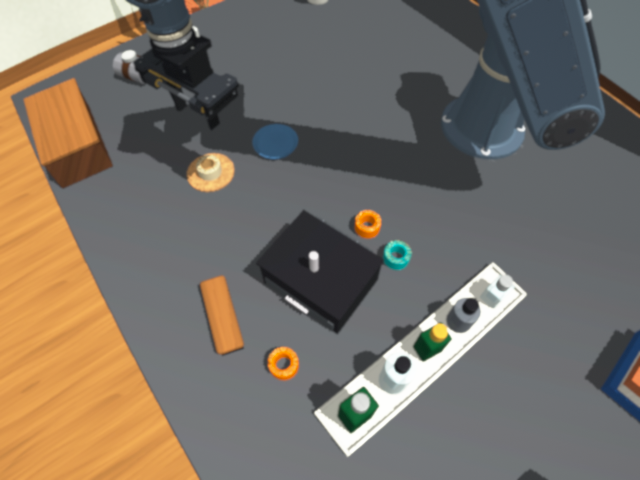

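{"method": "step_arm", "body": {
  "steps": [
    [-0.8,-0.6,-0.1,0,0,0,0],
    [-0.8,-1,-0.25,0,0,0,0],
    [-0.8,-1,-0.25,0,0,0,0],
    [-0.8,-1,-0.25,0,0,0,0],
    [-0.8,-1,-0.25,0,0,0,0],
    [-0.8,-1,-0.25,0,0,0,0],
    [-0.8,-1,-0.25,0,0,0,0],
    [-0.8,-1,-0.25,0,0,0,0],
    [-0.8,-1,-0.25,0,0,0,0],
    [-0.8,-1,-0.25,0,0,0,0]
  ]
}}

```text
time: 12.7
position: [0.5991, 0.0014, 0.3869]
tool_rot: [0.807, -0.591, -0.001, 0.0]
ft_force: [0.4, -0.9, -0.0]
grip_width: 0.0784
```

{"method": "step_arm", "body": {
  "steps": [
    [-0.8,-1,-0.25,0,0,0,0],
    [-0.8,-1,-0.25,0,0,0,0],
    [-0.8,-1,-0.25,0,0,0,0],
    [-0.8,-1,-0.25,0,0,0,0],
    [-0.8,0,0,0.5,0,0,0],
    [-0.8,0,0,0.5,0,0,0],
    [-0.8,0,0,0,0,0,0],
    [-0.8,0,0,0,0,0,0],
    [-0.8,0,0,0,0,0,0],
    [-0.8,0,0,0,0,0,0]
  ]
}}

```text
time: 13.7
position: [0.5938, 0.1019, 0.3631]
tool_rot: [0.806, -0.591, 0.0, -0.0]
ft_force: [0.7, 0.1, 0.1]
grip_width: 0.0783
```

```bash
python3 snap.py 7 wrist; python3 - <<'E'
import cv2
p=cv2.imread("pics/wrist7.png")
cv2.imwrite("pics/wc7.png",cv2.resize(p[150:350,190:450],None,fx=3,fy=3,interpolation=cv2.INTER_CUBIC))
E
```

```text
{'time': np.float64(13.75), 'q': array([-0.0151,  0.5459,  1.5331, -0.    ,  1.0616,  1.2505]), 'joint_velocities': array([ 0.0048, -0.0023,  0.0028, -0.0016, -0.    ,  0.0008]), 'joint_torque': array([-2.72000e-02, -4.29832e+01, -1.59650e+01,  5.03000e-02,
       -6.24000e-02, -1.00000e-04]), 'position': array([0.5937, 0.102 , 0.3632]), 'tool_rot': array([ 8.064e-01, -5.914e-01,  4.000e-04, -3.000e-04]), 'ft_force': array([ 0.3699, -0.1113,  0.1952]), 'moment': array([-0.0285, -0.0132, -0.0114]), 'grip_width': np.float64(0.0783)}
```

View pics/wc7.png

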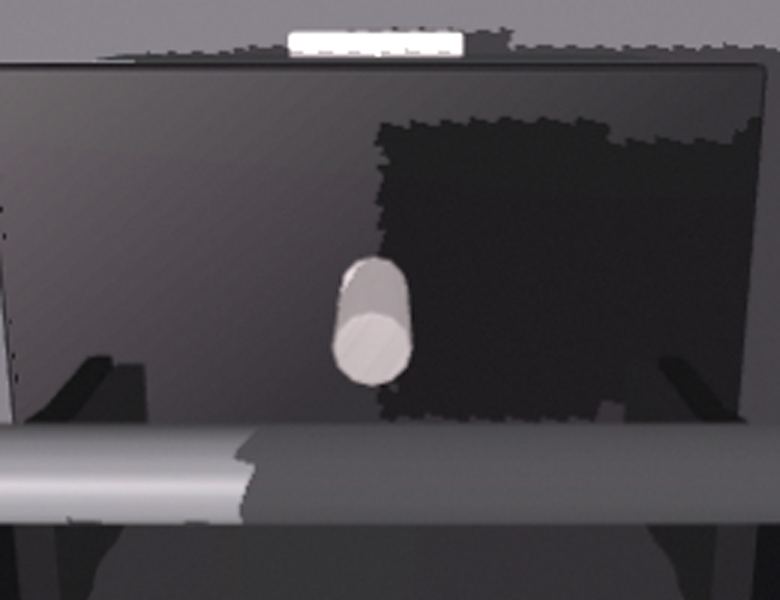

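```bash
python3 - <<'E'
from h import *
i,D=load("wrist","7")
W=lambda x,y:(190+(x+.5)/3-.5,150+(y+.5)/3-.5)
p=onz(i,*W(372,349),.143); tx=np.array([.301,-.9537]);ty=np.array([-.9537,-.301])
d=p[:2]-np.array([.5937,.102]);print(p,d@tx*1e3,d@ty*1e3,pt(i,D,*W(372,349)))
E
```

```text
[0.59436801 0.10504901 0.143     ] -2.7067730647739894 -1.5548313341463764 [0.59408622 0.10497242 0.14210638]
```

{"method": "step_arm", "body": {
  "steps": [
    [-0.8,-0.1,-0.05,0.3,0,0,0],
    [-0.8,0,0,0.7,0,0,0],
    [-0.8,0,0,0.7,0,0,0],
    [-0.8,0,0,0.7,0,0,0],
    [-0.8,0,0,0.5,0,0,0],
    [-0.8,0,0,0.3,0,0,0],
    [-0.3,0,0,0,0,0,0],
    [0.2,0,0,0,0,0,0],
    [0.4,0,0,0,0,0,0],
    [0.4,0,0,0,0,0,0]
  ],
  "squeeze": 25
}}

```text
time: 14.75
position: [0.5942, 0.1053, 0.2836]
tool_rot: [0.807, -0.591, 0.001, -0.0]
ft_force: [-0.9, -0.3, -0.2]
grip_width: 0.0541
```

{"method": "step_arm", "body": {
  "steps": [
    [1,0,0,0,0,0,0],
    [1,0,0,0,0,0,0],
    [1,0,0,0,0,0,0],
    [1,0,0,0,0,0,0],
    [1,0,0,0,0,0,0],
    [1,0,0,0,0,0,0],
    [1,0,0,0,0,0,0],
    [1,0,0,0,0,0,0],
    [1,0,0,0,0,0,0],
    [1,0,0,0,0,0,0]
  ]
}}

```text
time: 15.75
position: [0.594, 0.1049, 0.2828]
tool_rot: [0.807, -0.591, 0.0, 0.0]
ft_force: [1.5, -5.1, -0.2]
grip_width: 0.0153
```

```bash
python3 snap.py 8 wrist
```

```text
{'time': np.float64(15.8), 'q': array([-1.0000e-02,  6.5610e-01,  1.5906e+00, -1.0000e-03,  8.9450e-01,
        1.2552e+00]), 'joint_velocities': array([ 0.0016, -0.0009,  0.0004,  0.0003, -0.0004,  0.0005]), 'joint_torque': array([ 2.99920e+00, -4.50331e+01, -1.27257e+01,  1.11040e+00,
        1.26300e-01, -3.00000e-04]), 'position': array([0.594 , 0.105 , 0.2828]), 'tool_rot': array([ 8.067e-01, -5.910e-01,  4.000e-04,  2.000e-04]), 'ft_force': array([ 0.2715, -4.2728, -0.7369]), 'moment': array([-0.764 , -0.0326, -0.0291]), 'grip_width': np.float64(0.0155)}
```

View pics/wrist8.png

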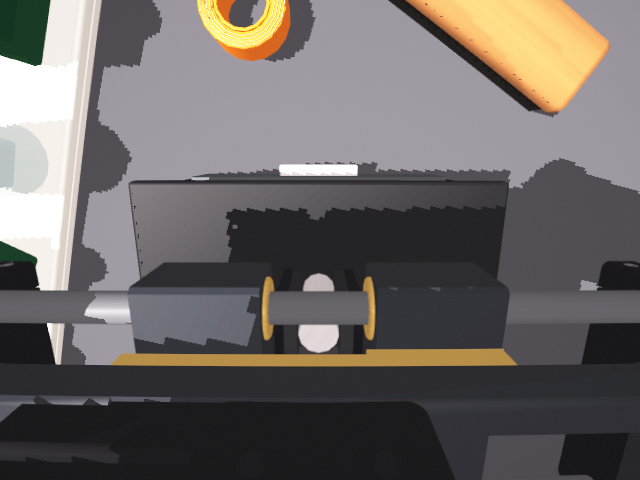

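{"method": "step_arm", "body": {
  "steps": [
    [1,0.03,0,0,0,0,0],
    [1,0,0.167,-0.071,0.15,0,0],
    [1,0,0.334,-0.144,0.3,0,0],
    [1,0,0.334,-0.144,0.3,0,0],
    [1,0,0.334,-0.144,0.3,0,0],
    [1,0,0.334,-0.144,0.3,0,0],
    [1,0,0.167,-0.071,0.15,0,0],
    [1,0,0,0,0,0,0],
    [1,0,0,0,0,0,0],
    [1,0,0,0,0,0,0]
  ]
}}

```text
time: 16.8
position: [0.5533, 0.0918, 0.297]
tool_rot: [0.802, -0.588, 0.062, -0.084]
ft_force: [1.1, -1.9, -1.3]
grip_width: 0.0149
```

```bash
python3 snap.py 9 wrist scene; cat > ang.py <<'E'
from rig import status; import numpy as np
from scipy.spatial.transform import Rotation as R
o=status.get_obs(); z=R.from_quat(o["tool_rot"]).as_matrix()[:,2]
bx=np.array([np.cos(.305),np.sin(.305),0]);by=np.array([-bx[1],bx[0],0])
H=np.array([.594,.105,.085])-.09*bx
g=o["position"]+.164*z-H
print("tilt",np.degrees(np.arctan2(z@bx,-z[2])),"side",z@by,"grasp r",g@bx,g@by,g[2],"lid ang from grasp",np.degrees(np.arctan2(g[2],g@bx)-np.arctan2(.0338,.09)),"radius",np.hypot(g@bx,g[2]))
E
python3 ang.py
```

```text
{'time': np.float64(16.9), 'q': array([-0.0511,  0.5698,  1.7571,  0.1254,  0.6221,  1.1186]), 'joint_velocities': array([-0.0003, -0.0012,  0.0039,  0.0015, -0.0028, -0.0003]), 'joint_torque': array([ 9.03500e-01, -4.06232e+01, -1.16611e+01,  4.72200e-01,
       -4.95200e-01, -6.10000e-03]), 'position': array([0.5533, 0.0919, 0.297 ]), 'tool_rot': array([ 0.8023, -0.5878,  0.0616, -0.0843]), 'ft_force': array([ 1.7847, -1.3034, -0.5822]), 'moment': array([-0.2583,  0.0986, -0.0818]), 'grip_width': np.float64(0.0154)}
tilt 11.98741648347755 side 0.0005052189031436586 grasp r 0.08128609405440146 -0.00022560180544001562 0.05153249405295933 lid ang from grasp 11.78929778601458 radius 0.09624462078443288
```

View pics/wrist9.png

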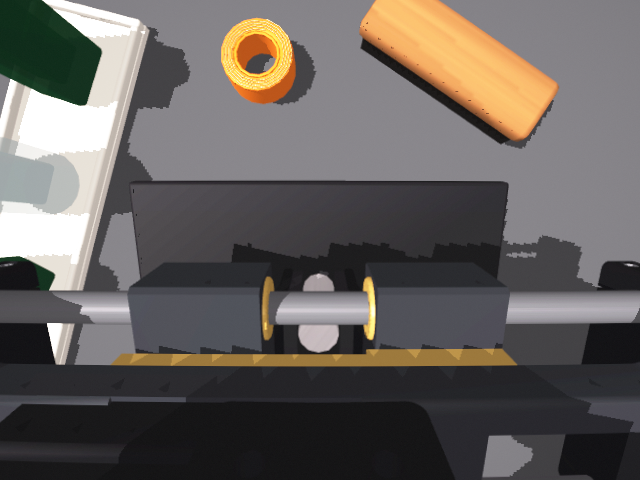

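View pics/scene9.png

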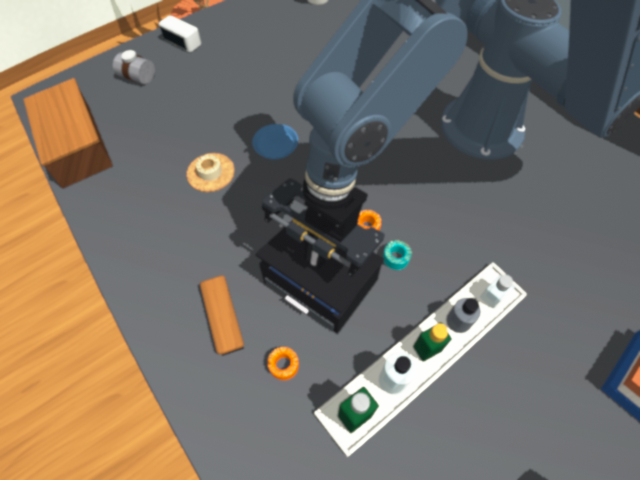

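{"method": "step_arm", "body": {
  "steps": [
    [1,0,0.167,-0.071,0.15,0,0],
    [1,0,0.334,-0.144,0.3,0,0],
    [1,0,0.334,-0.144,0.3,0,0],
    [1,0,0.334,-0.144,0.3,0,0],
    [1,0,0.167,-0.071,0.15,0,0],
    [1,0,0,0,0,0,0],
    [1,0,0,0,0,0,0],
    [1,0,0,0,0,0,0],
    [1,0,0,0,0,0,0],
    [1,0,0,0,0,0,0]
  ]
}}

```text
time: 17.9
position: [0.519, 0.081, 0.3019]
tool_rot: [0.792, -0.58, 0.111, -0.151]
ft_force: [2.5, 2.9, 1.5]
grip_width: 0.0151
```

```bash
python3 ang.py; python3 - <<'E'
from rig import status; import numpy as np
o=status.get_obs(); print({k:np.round(v,3) for k,v in o.items()})
E
```

```text
tilt 21.626630075614585 side 0.0005008174001223927 grasp r 0.07168729105535278 -0.0002690621128925723 0.06444363604756566 lid ang from grasp 21.370163346753063 radius 0.09639527958300638
{'time': np.float64(17.9), 'q': array([-0.093,  0.519,  1.894,  0.373,  0.403,  0.852]), 'joint_velocities': array([ 0.001, -0.001,  0.002,  0.002, -0.001, -0.003]), 'joint_torque': array([-8.390e-01, -3.621e+01, -9.751e+00,  1.320e-01, -7.990e-01,
        7.000e-03]), 'position': array([0.519, 0.081, 0.302]), 'tool_rot': array([ 0.792, -0.58 ,  0.111, -0.151]), 'ft_force': array([2.514, 2.907, 1.468]), 'moment': array([0.146, 0.043, 0.029]), 'grip_width': np.float64(0.015)}
```

{"method": "step_arm", "body": {
  "steps": [
    [1,0,0.167,-0.071,0.15,0,0],
    [1,0,0.167,-0.071,0.15,0,0],
    [1,0,0.167,-0.071,0.15,0,0],
    [1,0,0.167,-0.071,0.15,0,0],
    [1,0,0.167,-0.071,0.15,0,0],
    [1,0,0.167,-0.071,0.15,0,0],
    [1,0,0.167,-0.071,0.15,0,0],
    [1,0,0,0,0,0,0],
    [1,0,0,0,0,0,0],
    [1,0,0,0,0,0,0]
  ]
}}

```text
time: 18.9
position: [0.489, 0.0714, 0.3009]
tool_rot: [0.779, -0.571, 0.153, -0.209]
ft_force: [3.1, 2.6, 4.7]
grip_width: 0.0152
```

```bash
python3 ang.py; python3 - <<'E'
from rig import status; import numpy as np
o=status.get_obs(); print({k:np.round(v,3) for k,v in o.items()})
E
```

```text
tilt 30.050191134894938 side 0.0009556969507002756 grasp r 0.061905332419013574 -0.0003181021985977851 0.07396769263714457 lid ang from grasp 29.48928409655412 radius 0.09645459935105047
{'time': np.float64(18.9), 'q': array([-0.137,  0.496,  2.014,  0.976,  0.263,  0.221]), 'joint_velocities': array([ 0.001,  0.   , -0.001,  0.007, -0.002, -0.009]), 'joint_torque': array([-1.5000e+00, -3.1954e+01, -7.0370e+00,  1.1600e-01, -6.7400e-01,
       -3.0000e-03]), 'position': array([0.489, 0.071, 0.301]), 'tool_rot': array([ 0.779, -0.571,  0.153, -0.209]), 'ft_force': array([3.14 , 2.581, 4.747]), 'moment': array([ 0.364, -0.184,  0.134]), 'grip_width': np.float64(0.015)}
```

{"method": "step_arm", "body": {
  "steps": [
    [1,0,0.167,-0.071,0.15,0,0],
    [1,0,0.167,-0.071,0.15,0,0],
    [1,0,0.167,-0.071,0.15,0,0],
    [1,0,0.167,-0.071,0.15,0,0],
    [1,0,0.167,-0.071,0.15,0,0],
    [1,0,0.167,-0.071,0.15,0,0],
    [1,0,0.167,-0.071,0.15,0,0],
    [1,0,0,0,0,0,0],
    [1,0,0,0,0,0,0],
    [1,0,0,0,0,0,0]
  ]
}}

```text
time: 19.9
position: [0.4595, 0.062, 0.2953]
tool_rot: [0.762, -0.557, 0.195, -0.267]
ft_force: [2.8, 1.5, 5.5]
grip_width: 0.0154
```

```bash
python3 ang.py; python3 snap.py 10 scene wrist
```

```text
tilt 38.56691792545793 side 0.002007647844114394 grasp r 0.05098944767232436 -0.0002907611257227976 0.08202824525640921 lid ang from grasp 37.55062127606247 radius 0.09658445420342926
{'time': np.float64(20.0), 'q': array([-0.1902,  0.5017,  2.1361,  1.9008,  0.3204, -0.7475]), 'joint_velocities': array([ 0.0003, -0.0009, -0.0015,  0.0019, -0.0027, -0.0013]), 'joint_torque': array([-5.88400e-01, -2.93542e+01, -4.46740e+00,  2.46900e-01,
        6.04600e-01,  1.80000e-03]), 'position': array([0.4595, 0.062 , 0.2952]), 'tool_rot': array([ 0.7617, -0.5575,  0.1947, -0.2667]), 'ft_force': array([1.6205, 1.4716, 4.592 ]), 'moment': array([ 0.1232, -0.2802,  0.0168]), 'grip_width': np.float64(0.0152)}
```

View pics/scene10.png

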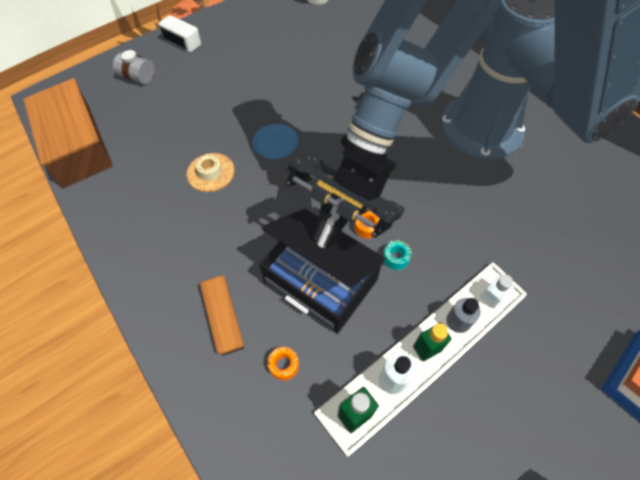

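View pics/wrist10.png

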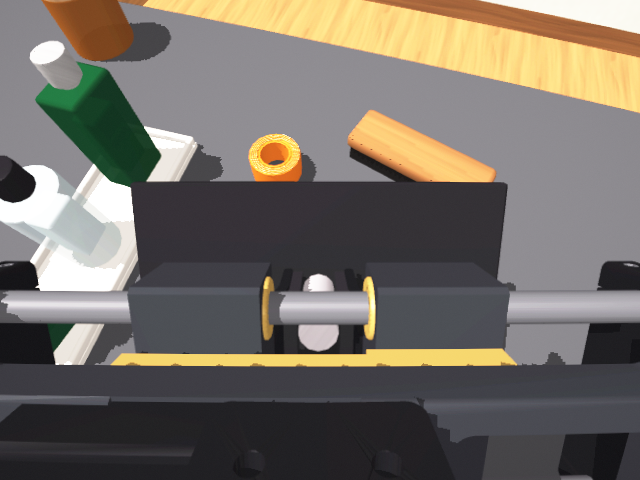

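{"method": "step_arm", "body": {
  "steps": [
    [1,0,0.167,-0.071,0.15,0,0],
    [1,0,0.167,-0.071,0.15,0,0],
    [1,0,0.167,-0.071,0.15,0,0],
    [1,0,0.167,-0.071,0.15,0,0],
    [1,0,0.167,-0.071,0.15,0,0],
    [1,0,0.14,-0.06,0.125,0,0],
    [1,0,0,0,0,0,0],
    [1,0,0,0,0,0,0],
    [1,0,0,0,0,0,0],
    [1,0,0,0,0,0,0]
  ]
}}

```text
time: 21.0
position: [0.4356, 0.0545, 0.2871]
tool_rot: [0.744, -0.544, 0.229, -0.313]
ft_force: [2.3, 1.5, 6.3]
grip_width: 0.0151
```

```bash
python3 ang.py; python3 snap.py 11 scene wrist top; python3 - <<'E'
from h import *
i,D=load("wrist","11")
# lid plane fit from depth on lid face
P=np.array([pt(i,D,u,v) for u in range(150,490,6) for v in range(190,256,4)])
z=0
c=np.median(P,0)
for _ in range(3):
    m=P.mean(0);n=np.linalg.svd(P-m)[2][2];e=abs((P-m)@n);P=P[e<max(.002,np.percentile(e,90))] if _<2 else P
n*=np.sign(n[2]);print("lid plane n",n,"angle deg",np.degrees(np.arccos(n[2])),len(P),e.max())
E
```

```text
tilt 45.680134826908834 side 0.0021395696464209485 grasp r 0.04105266125410736 -0.000287072244847081 0.08756258847828037 lid ang from grasp 44.29708885387389 radius 0.09670846859019724
{'time': np.float64(21.15), 'q': array([-0.2414,  0.5358,  2.2377,  2.2757,  0.5127, -1.1771]), 'joint_velocities': array([-0.0004, -0.0008, -0.0009, -0.001 , -0.0008, -0.0001]), 'joint_torque': array([-5.25600e-01, -2.76335e+01, -1.86510e+00,  2.35100e-01,
        9.62200e-01, -8.70000e-03]), 'position': array([0.4356, 0.0545, 0.2872]), 'tool_rot': array([ 0.7438, -0.5442,  0.229 , -0.3134]), 'ft_force': array([1.8933, 1.5159, 7.4146]), 'moment': array([ 0.1621, -0.2962,  0.0011]), 'grip_width': np.float64(0.0155)}
lid plane n [-0.66328534 -0.20792015  0.71890318] angle deg 44.03600123843851 869 0.0019626351606011156
```

View pics/scene11.png

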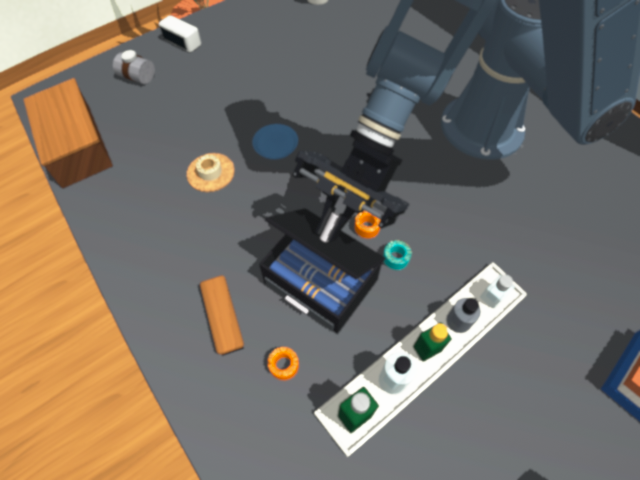

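View pics/top11.png

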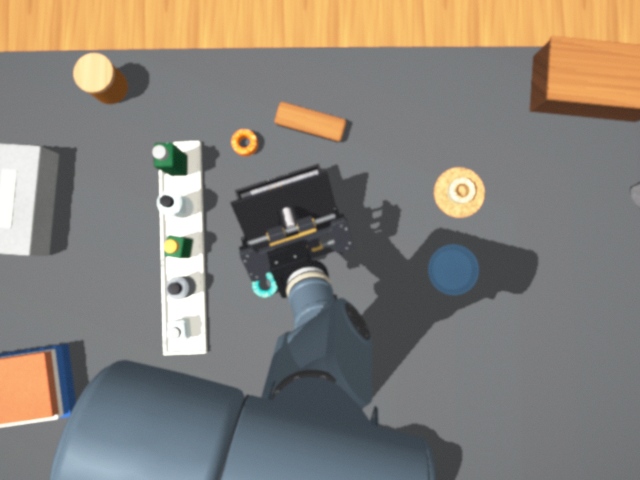

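```bash
python3 - <<'E'
from h import *
i,D=load("top","11");p=cv2.imread("pics/top11.png")
pts=np.array([pt(i,D,u,v) for u in range(440,488) for v in range(168,215) if D[v,u]>0])
t=pts[pts[:,2]>.028];print("roll top",(t.max(0)+t.min(0))/2,t[:,2].min(),t[:,2].max(),np.ptp(t,0),len(t))
for n,q,z in [("brush",(310,121),.036),("b5",(162,153),.144)]: print(n,pt(i,D,*q))
from rig import status,robot
o=status.get_obs();print(o["time"],np.abs(o["joint_velocities"]).max(),o["grip_width"])
robot.hand_in()
E
```

```text
roll top [ 0.61912982 -0.26957739  0.03486499] 0.02811294003399892 0.041617033296940865 [0.05358372 0.05325854 0.01350409] 385
brush [0.76932303 0.05281169 0.03372727]
b5 [0.67600832 0.33562926 0.15128493]
21.15 0.0010030322050262478 0.015483474186482242
the job is handed in; nothing more can be done
```

I slid the tape roll off the post, laid it on the cork coaster with the lid still shut, then gripped the post and raised the lid. I handed the job in at 21.2 s with the gripper still holding the lid. No verdict was reported, and nothing failed in my last checks.

- **Lid:** it measured 44.0° by fitting a plane to the depth picture and 44.3° from the grasp position. The gripper's own tilt read 45.7°, which I put down to slight give in the grip. All three are within 39–51°. The arm was still and the grip was closed on the post at 15.5 mm.
- **Tape roll:** its centre is about 2–3 mm from the coaster's centre, and its top is at about 36 mm. It looks flat in the scene and top pictures, but the depth readings were too noisy (28–42 mm) to confirm that closely.
- **Bottles and brush:** they look unmoved in the before and after pictures. The brush reads within 1 mm of its first position in the top view. For the bottles I relied on the pictures.

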